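# Find the hidden slot with the centre punch and punch it

### The job

Take the spring-loaded centre punch out of the wooden tool block, set its point lightly on the sloping face of the black steel bar in the vice, holding the punch square to that face, and drag it along the middle of the bar until you feel the point drop into the short slot milled in it, which is too hard to see in the black metal. Stop there for a moment, then push the punch straight in until it fires, without leaving a stray punch mark elsewhere on the face. Put the punch back upright in its empty hole in the tool block, let go, and leave the other tools in the block, the rivet tin and the solder spool where they are.

Things in the scene. Friction and masses are not known exactly. Their poses are not given: they have to be found in the camera images.
- punch_mid (a point): Automatic centre punch, loose, standing point-down in one hole of the tool block: steel, 115 mm long, 95 g; straight barrel 14 mm across from 30 to 96 mm above the tip, dark cap 15.6 mm across above it, cone below it (30 to 14 mm) to a thin point. Tallest tool in the block; its cap is hardly wider than its barrel. This point: on its axis, 57.5 mm above the tip; z from tip to cap.
- punch_tip (a point): The end of the punch's point, a round-nosed pin 3.6 mm across that sticks 14 mm out of the cone and telescopes straight into it against a spring; z from tip to cap. Held 2 to 5 mm in against the face while it is dragged, it springs out by that much where it meets the slot, and the slot's wall then stops it.
- punch_point (a joint): How far the point is pushed into the punch (m): 0 fully out, 0.012 fully in. The spring needs 1.5 N to start and 0.6 N more per mm; the punch fires when the point is 8 mm in (6.3 N), silently, and the point returns by itself.
- stand: Fixed wooden tool block, 200 x 55 mm, 50 mm high, with three round holes in its top at x = -65, 0 and +65 mm (y = 0), 15.8 mm across with a slightly flared mouth, 42 mm deep. Origin: centre of its underside; x along the row of holes, z up. One tool stands in each hole, on the hole's floor 8 mm above the table.
- pin_vice_mid (a point): Pin vice, another tool in the block: 94 mm long aluminium handle, 14 mm thick, with a mushroom head 22 mm wide. Leave it. Point at half its length.
- scriber_mid (a point): Pocket scriber, another tool in the block: 88 mm long, steel barrel 14 mm thick with a thinner 10 mm brass upper half. Leave it. Point at half its length.
- rivet_tin_mid (a point): Open aluminium tin of rivets, 72 mm across, 24 mm high, on the table. Leave it. Point at its centre.
- spool_mid (a point): Spool of solder standing on the table, 48 mm across, 43 mm high. Leave it. Point at its centre.
- vise_head: Grey cast head of a small ball-base vice, fixed, leaned 30 degrees sideways so that the work faces the tool block's side; jaws 70 mm wide hold a black steel bar. Origin: in the bar's upper face, midway across it and midway along the jaws. z: square out of the face; y: along the bar; x: across it, up the slope. Screw and T-handle stick out down the slope, below the face.
- face_mid (a point): Same point as the vice head's origin, on the bar's flat upper face: 25 mm wide, 4 mm above the jaws, reaching at least 43 mm to either side along y. A straight-sided slot, 6 mm along the bar, 16 mm across it (centred) and 4 mm deep, has its centre somewhere between y = -30 and +30 mm; its place differs each time and is not reported: it must be felt for with the point.

How it is judged (in metres and radians):
On the way, in this order (a step that is already met when the one before it is completed fails the run):
1. the point is set on the bar's plain face, lightly pressed (point 0.5 to 7 mm in), the punch square to the face within 10 degrees (value of joint punch_point between 0.0005 and 0.007 m and z of punch_tip in the frame of vise_head between -0.0012 and 0.0015 m and x of punch_tip in the frame of vise_head between -0.012 and 0.012 m and y of punch_tip in the frame of vise_head between -0.045 and 0.045 m and angle between the z axis of punch_tip and the z axis of vise_head, either way round below 0.17 rad), for 0.1 s.
2. the point has dropped at least 1.5 mm into the slot and the punch is stopped there, not yet fired, for 0.3 s (value of joint punch_point below 0.007 m and linear speed of punch below 0.012 m/s and z of punch_tip in the frame of vise_head between -0.0055 and -0.0015 m and x of punch_tip in the frame of vise_head between -0.01 and 0.01 m and y of punch_tip in the frame of vise_head between -0.038 and 0.038 m), for 0.3 s.
3. the punch is fired in the slot: point at least 8 mm in, square to the face within 10 degrees (value of joint punch_point above 0.008 m and z of punch_tip in the frame of vise_head between -0.0055 and -0.0025 m and x of punch_tip in the frame of vise_head between -0.01 and 0.01 m and y of punch_tip in the frame of vise_head between -0.038 and 0.038 m and angle between the z axis of punch_tip and the z axis of vise_head, either way round below 0.17 rad), for 0.05 s.
At the end, for the whole second after the job is handed in: The punch, after finding the slot and being fired in it, stands in a hole of the tool block again, tip on the hole's floor (within 7 mm), within 0.15 rad of upright, released and at rest; the other two tools in the block have moved less than 12 mm, the rivet tin and the solder spool less than 15 mm (z of punch_mid in the frame of stand between 0.058 and 0.072 m and y of punch_mid in the frame of stand between -0.01 and 0.01 m and x of punch_mid in the frame of stand between -0.075 and 0.075 m and angle between punch_mid's own z axis and vertical below 0.15 rad and linear speed of punch below 0.01 m/s and distance of each of pin_vice_mid, scriber_mid from where it was at the start of the episode below 0.012 m and distance of each of rivet_tin_mid, spool_mid from where it was at the start of the episode below 0.015 m); the robot touches nothing.
It fails at once if a stray mark: the punch is fired (point more than 7.8 mm in) on the bar's face outside the slot (value of joint punch_point above 0.0078 m and z of punch_tip in the frame of vise_head between -0.0012 and 0.004 m and x of punch_tip in the frame of vise_head between -0.0135 and 0.0135 m and y of punch_tip in the frame of vise_head between -0.1 and 0.1 m).
It fails at once if one of the neighbours is knocked away: a tool in the block, the rivet tin or the spool moves more than 30 mm (distance of any of pin_vice_mid, scriber_mid, rivet_tin_mid, spool_mid from where it was at the start of the episode above 0.03 m).
It also fails if it takes over 72 s, if anything falls off the work surface, if the arm or the gripper's body presses on something with over 40 N, if the wrist force passes 120 N, or if a joint passes its speed limit or range.

### The arm

A 7-joint arm with a two-finger parallel gripper is mounted at the origin on the work surface. World frame = base frame: x ahead of the robot, y to its left, z up, the work surface at z = 0. Lengths are in m, angles in degrees, forces in N, time in s.
With the tool pointing down it reaches from about 0.425 to 0.875 m from the base axis. Payload 4.7 kg.
Tool frame: the origin (TCP) lies between the finger pads; the fingertips stand env.finger_overhang ahead of it and the grasp point (between the pads) lies 5 mm behind it (env.finger_overhang is the distance from the TCP to the fingertips, in m); z points along the fingers, y is the line along which they close (so a half turn about z gives the same grasp; the last joint's range is limited). The gripper opens to 87 mm and grips with 3 to 60 N. Pads are 19 mm wide; open, the fingers measure 117 mm over their backs; the gripper's body (75 mm by 190 mm) begins 51 mm behind the grasp point.
Start: joints at [-66.801, 18.392, -4.016, 83.108, 1.295, 78.541, -3.26], TCP at [0.248, 0.601, 0.237] pointing down, gripper open.
Joint ranges: [-163.93, 163.93], [-17.29, 119.83], [-79.2, 71.16], [3.27, 140.29], [-89.18, 269.18], [5.43, 117.66], [-154.24, 154.24]. Speed limits (degrees/s): [147.25, 147.25, 180, 180, 180, 180, 180].

### API

Orientations are given as [roll, pitch, yaw] about the fixed x, y, z axes, in that order (R = Rz(yaw) Ry(pitch) Rx(roll)).
In Python, from cell import telemetry, eyes, env, models gives the robot as it stands. The module is installed in compiled form; this text tells all that it offers.
- The arm moves only by the tool drive_tool, never from a script. Its arguments are lists of equal length, an entry for each row: "angular": the turn, a rotation vector about the tool's x, y, z in rad, a list of three; "delta_pos": the shift along the tool's x, y, z in cm, a list of three; "gripper": the finger opening in cm, from 0 to 8.7. A call has 1 to 20 rows; each row shifts and turns the commanded pose from where the row before left it, along the tool's axes as they then stand; what a row does not reach is not made up. A row lasts 1/10 s, in which the tool goes at most 50 mm and 8.59 degrees, less where a joint would pass 70% of its speed; a pose out of reach is approached as far as the arm can. A call with a gripper value outside its range is refused whole. The fingers move at their own pace and stop on an object; "squeeze" is the grip in N (left out, the last holds). Time passes only in rows, so rows that do not move let the fingers close. It gives the time, the measured TCP pose, the force, the opening and the grip force at its end, in the units of the state.
- telemetry.get_obs(): the state, without advancing time (a new reading comes with each control period).
- eyes.read_camera(name): name is "side" or "top" or "wrist"; returns a dict with "pixels" (480x640x3 uint8, red, green, blue), "mtx" (3x3 intrinsics, pixels), "D" ([k1, k2, p1, p2, k3] as OpenCV has them; the pictures are not rectified), "origin" and "orientation" of the camera in the world. Camera axes: x right, y down, z forward; pixel columns grow to the right and rows downward; lengths in m; the calibration is good to about 2 mm. A picture is of the moment at which its call begins. There is no depth.
- env.sign_off(): hands the job in; it is judged then, once.
Trained networks look in a picture, given as the dict that the camera call returned (one of the last four; its "shot" number tells which), for a name from the list of things; names that differ only in an ending like _2 or _b are one class to them, and where a whole thing is asked for, a point or a joint stands for the part that bears it (a point fixed in the world has none). Each returns a list of dicts, best first, with "p" (0 to 1); they miss things now and then, are a little off and sometimes report something else, mostly with a low value. They report only what shows in the picture. A call takes as long as a camera call.
- models.search_frame(picture, target): "centre" ([column, row] in pixels, amid what is visible of it).
- models.cut_out(picture, target): "pixels" (480x640 bool, what is visible of it) and "centre" ([column, row] in pixels, amid what is visible of it).
The state is a dict: "time_s": time; "qpos": joint angles; "joint_velocities": joint speeds; "effort": joint torques, N m; "tool_pos": TCP position; "tool_rot": TCP orientation; "force": force on the tool from outside, world axes, zero at the start; "wrist_torque": the same for the moment, N m; "grip_width": finger opening in m; "grasp_force": force on a finger pad.
Only numpy, scipy, OpenCV 4.12 (cv2) and the standard library are available. Lean on these libraries where they do the work, as an engineer would, in place of code of your own. Each camera call takes 0.05 s, during which the arm holds its last target. There are 200 camera calls.

## Working session

There is one attempt and no reset: what is moved stays moved. The work goes in short steps, Python scripts to look and compute and a tool call to move; the robot and the scene stay as the last step left them, time stands still between calls to the robot, and variables do not carry over. Pictures are saved under pics/ and viewed, at most 12 in all, crops included, and the job is handed in when it is done.

Besides the shell and the picture viewer there is one more tool, called after "Emit:" by a JSON object that holds its "api" and its "payload". drive_tool: Moves the arm, as the interface text tells. Its arguments: {"type":"object","properties":{"angular":{"type":"array","items":{"type":"array","items":{"type":"number"}}},"delta_pos":{"type":"array","items":{"type":"array","items":{"type":"number"}}},"gripper":{"type":"array","items":{"type":"number"}},"squeeze":{"type":"number"}},"required":["angular","delta_pos","gripper"]}

```bash
mkdir -p pics; cat > h.py <<'E'
import numpy as np, cv2
from scipy.spatial.transform import Rotation as R
from cell import telemetry, eyes, env, models
def ori(o):
    o=np.array(o,float)
    if o.shape==(3,3): return o
    if o.shape==(3,): return R.from_euler('xyz',o,degrees=True).as_matrix()
    return R.from_quat(o).as_matrix()
def ray(c,p):
    u=cv2.undistortPoints(np.array([[p]],float),np.array(c['mtx'],float),np.array(c['D'],float))[0,0]
    d=ori(c['orientation'])@np.array([u[0],u[1],1]); return np.array(c['origin'],float),d/np.linalg.norm(d)
def tri(rays):
    A=np.zeros((3,3));b=np.zeros(3)
    for o,d in rays:
        P=np.eye(3)-np.outer(d,d);A+=P;b+=P@o
    x=np.linalg.solve(A,b); return x,[np.linalg.norm(np.cross(x-o,d)) for o,d in rays]
def onz(c,p,z):
    o,d=ray(c,p); return o+d*(z-o[2])/d[2]
def proj(c,X):
    Rm=ori(c['orientation']); 
    Xc=(np.atleast_2d(X)-np.array(c['origin']))@Rm
    return cv2.projectPoints(Xc,np.zeros(3),np.zeros(3),np.array(c['mtx'],float),np.array(c['D'],float))[0][:,0]
def save(c,n): cv2.imwrite('pics/'+n+'.png',c['pixels'][:,:,::-1])
E
python3 - <<'E'
from h import *
print(env.finger_overhang, telemetry.get_obs())
C={}
for n in ['side','top']:
    c=eyes.read_camera(n); C[n]=c; save(c,n+'0'); print(n,c['origin'],c['orientation'],c['mtx'],c['D'])
    for t in ['punch_mid','stand','pin_vice_mid','scriber_mid','rivet_tin_mid','spool_mid','vise_head']:
        print(t,[(np.round(r['centre'],1),round(r['p'],2)) for r in models.search_frame(c,t)[:3]])
E
```

```text
0.014 {'time_s': 0.0, 'qpos': array([-66.80063557,  18.4378893 ,  -4.01392299,  83.17347936,
         1.29466034,  78.53992382,  -3.25747318]), 'joint_velocities': array([-0.0245204 , -0.11108252,  0.05385941, -0.016689  , -0.05844346,
        0.02080246, -0.0005122 ]), 'effort': array([-2.06433656e-04, -4.91289282e+01, -4.04192526e-01, -3.12523091e+01,
       -6.39458187e-02,  4.37100639e-02,  1.68855240e-04]), 'tool_pos': array([0.24747167, 0.60049504, 0.23548699]), 'tool_rot': array([-1.79893921e+02,  5.82806442e-03,  1.57611292e+02]), 'force': array([ 0.45239646, -0.22699432,  0.21044007]), 'wrist_torque': array([-0.01602232, -0.04141501,  0.05538827]), 'grasp_force': 0.0, 'grip_width': 0.08723019522797061}
side [ 0.12208344 -0.50988752  0.69798022] [-137.02316223   -1.11251212  -39.03498367] [[571.26653714   0.         325.39777706]
 [  0.         571.26653714 245.79221122]
 [  0.           0.           1.        ]] [-0.09365069  0.          0.          0.          0.        ]
punch_mid [(array([469.5, 321.9]), 0.77)]
stand [(array([459.5, 357.7]), 0.87)]
pin_vice_mid [(array([485.3, 288.3]), 0.68)]
scriber_mid [(array([453.7, 368.1]), 0.54)]
rivet_tin_mid [(array([267.6, 330.4]), 0.56)]
spool_mid [(array([373.9, 264.5]), 0.97), (array([276.3, 170.9]), 0.25)]
vise_head []
top [ 0.31096276 -0.08320285  1.05758988] [-169.59583416    2.30941668  -91.00705954] [[620.09824327   0.         315.18502552]
 [  0.         620.09824327 244.4337095 ]
 [  0.           0.           1.        ]] [-0.14444101  0.          0.          0.          0.        ]
punch_mid [(array([471.5, 204.6]), 0.65)]
stand [(array([460. , 213.1]), 0.8)]
pin_vice_mid [(array([452. , 166.5]), 0.6), (array([349.9, 324.8]), 0.33)]
scriber_mid [(array([485. , 240.4]), 0.61)]
rivet_tin_mid [(array([351.2, 325.4]), 0.6)]
spool_mid [(array([347.3, 208.6]), 0.86)]
vise_head [(array([213.6, 220.7]), 0.85)]
```

View pics/side0.png

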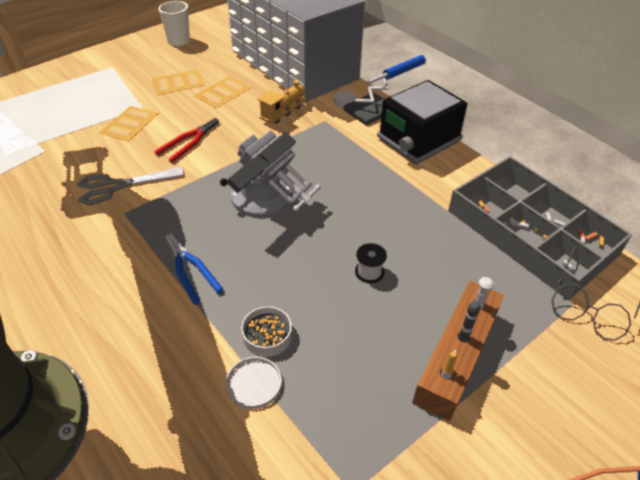

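View pics/top0.png

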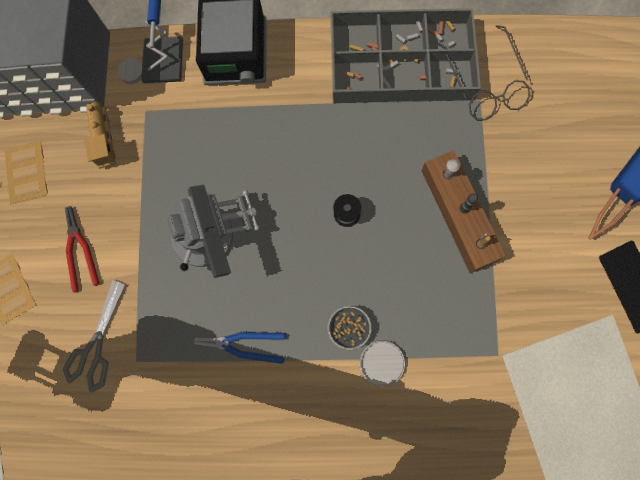

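The pictures show the punch in the middle hole of the block (side 469,322; top 470,203), the spool at (347,210), the tin at (350,327), and the vice with the bar running from (200,190) to (218,270) in the top view. Next I'll zoom in.

```bash
python3 - <<'E'
from h import *
s=eyes.read_camera('side');t=eyes.read_camera('top')
def crop(c,x0,y0,w,h,k): return cv2.resize(c['pixels'][y0:y0+h,x0:x0+w],None,fx=k,fy=k,interpolation=cv2.INTER_CUBIC)
a=crop(t,150,170,130,120,3.07);a=cv2.resize(a,(400,369)) 
im=np.zeros((600,800,3),np.uint8)
A=cv2.resize(t['pixels'][170:290,150:283],(400,360),interpolation=cv2.INTER_CUBIC)
B=cv2.resize(s['pixels'][110:230,205:338],(400,360),interpolation=cv2.INTER_CUBIC)
D=cv2.resize(t['pixels'][140:280,410:520],(188,240),interpolation=cv2.INTER_CUBIC)
E=cv2.resize(s['pixels'][260:430,400:520],(169,240),interpolation=cv2.INTER_CUBIC)
im[:360,:400]=np.clip(A*1.5,0,255);im[:360,400:]=np.clip(B*1.5,0,255);im[360:,:188]=D;im[360:,400:569]=E
cv2.imwrite('pics/crop1.png',im[:,:,::-1])
for p in [(424,165),(455,150),(505,258),(472,272)]: print(onz(t,p,.05))
print('bar',onz(t,(200,190),.12),onz(t,(218,270),.12))
for n,z in [('spool',.043),('tin',.024)]:
    pass
print(onz(t,(347,204),.043),onz(t,(350,327),.024))
print('punch cap',proj(t,[.5,-.3,.123]),)
E
```

```text
[ 0.62888445 -0.23252268  0.05      ]
[ 0.6544185  -0.28706154  0.05      ]
[ 0.46623478 -0.35862633  0.05      ]
[ 0.44445071 -0.30216653  0.05      ]
bar [0.576216   0.13280751 0.12      ] [0.44754498 0.10228239 0.12      ]
[ 0.56593814 -0.10036313  0.043     ] [ 0.3610973  -0.10013038  0.024     ]
punch cap [[478.1779681  229.77947107]]
```

View pics/crop1.png

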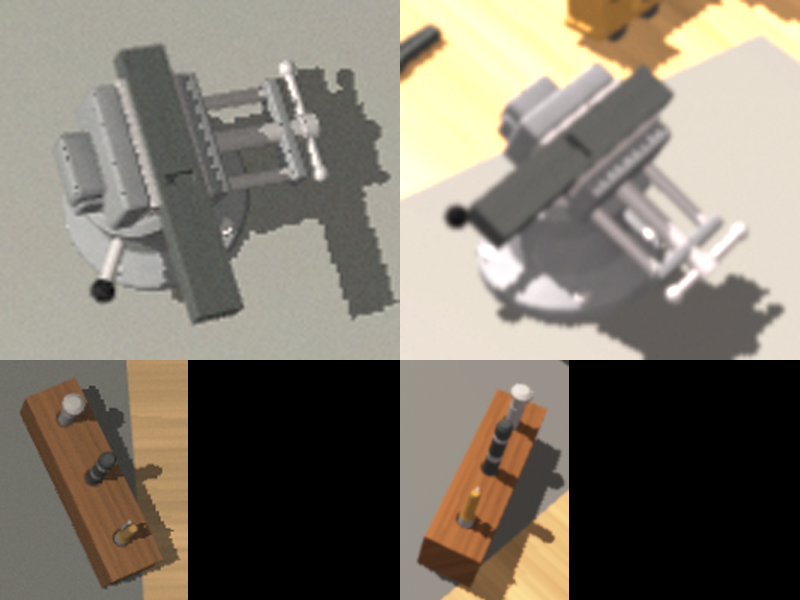

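The brightened crop shows a faint mark on the bar at about (209,228) in the top view and (265,159) in the side view. It could be the slot, so I'll use it as a hint only. I'll pass over the vice with the wrist camera on the way to the block.

```bash
cat >> h.py <<'E'
def cur():
    o=telemetry.get_obs(); return np.array(o['tool_pos']),R.from_euler('xyz',o['tool_rot'],degrees=True),o
def go(p,Rt=None):
    """tool-frame shift (cm) then rotvec (rad) to reach p,Rt"""
    q,r,o=cur(); print('shift cm',np.round(r.inv().apply(np.array(p)-q)*100,2))
    if Rt is not None:
        v=(r.inv()*Rt).as_rotvec(); print('rotvec',np.round(v,3),'deg',np.degrees(np.linalg.norm(v)).round(1),'shift after',np.round(Rt.inv().apply(np.array(p)-q)*100,2))
E
python3 - <<'E'
from h import *
go([.50,.07,.32],R.from_euler('xyz',[180,0,103],degrees=True))
E
```

```text
shift cm [-43.56 -39.48  -8.34]
rotvec [ 0.    -0.     0.953] deg 54.6 shift after [-57.42  12.65  -8.34]
```

Emit:
{"api": "drive_tool", "payload": {"delta_pos": [[-3.1,-2.8,-0.6],[-3.1,-2.8,-0.6],[-3.1,-2.8,-0.6],[-3.1,-2.8,-0.6],[-3.1,-2.8,-0.6],[-3.1,-2.8,-0.6],[-3.1,-2.8,-0.6],[-3.1,-2.8,-0.6],[-3.1,-2.8,-0.6],[-3.1,-2.8,-0.6],[-3.1,-2.8,-0.6],[-3.1,-2.8,-0.6],[-3.1,-2.8,-0.6],[-3.1,-2.8,-0.6],[0,0,0],[0,0,0]], "angular": [[0,0,0],[0,0,0],[0,0,0],[0,0,0],[0,0,0],[0,0,0],[0,0,0],[0,0,0.136],[0,0,0.136],[0,0,0.136],[0,0,0.136],[0,0,0.136],[0,0,0.136],[0,0,0.136],[0,0,0],[0,0,0]], "gripper": [5,5,5,5,5,5,5,5,5,5,5,5,5,5,5,5]}}

```text
time_s: 2.5
tool_pos: [0.3843, 0.0552, 0.3206]
tool_rot: [180.0, -0.0, 103.0]
force: [0.1, 0.1, -0.2]
grip_width: 0.05
grasp_force: 0.0
```

Emit:
{"api": "drive_tool", "payload": {"delta_pos": [[0,3.7,0],[0,3.7,0],[0,3.7,0],[0,0,0],[0,0,0]], "angular": [[0,0,0],[0,0,0],[0,0,0],[0,0,0],[0,0,0]], "gripper": [5,5,5,5,5]}}

```text
time_s: 3.0
tool_pos: [0.4921, 0.0821, 0.3201]
tool_rot: [-179.9, 0.0, 103.2]
force: [-0.0, 0.1, 0.8]
grip_width: 0.0502
grasp_force: 0.0
```

```bash
python3 - <<'E'
from h import *
c=eyes.read_camera('wrist'); print(c['origin'],c['orientation'],c['mtx'],c['D'])
import pickle; pickle.dump({k:c[k] for k in c},open('w1.pkl','wb'))
im=np.clip(c['pixels'].astype(float)*1.5,0,255).astype(np.uint8)
cv2.imwrite('pics/w1.png',im[:,:,::-1])
print(cur()[2])
E
```

```text
[0.47548793 0.15503925 0.46912003] [1.64297821e+02 4.89831452e-02 1.32351766e+01] [[403.40839633   0.         317.37740874]
 [  0.         403.40839633 231.89062087]
 [  0.           0.           1.        ]] [0.00244137 0.         0.         0.         0.        ]
{'time_s': 3.05, 'qpos': array([-3.33689561e+01, -2.51365291e+00,  2.02786417e+01,  9.69919435e+01,
        8.65917268e-01,  8.53939513e+01,  6.52449238e-03]), 'joint_velocities': array([ 0.40856509, -1.76219544,  0.37034354,  0.75192854,  0.08274613,
        0.05402942, -0.06313742]), 'effort': array([-2.23570447e-01, -2.57524270e+01, -6.75211418e-01, -3.19641709e+01,
       -9.70815425e-02, -3.98823561e-02,  3.71161892e-03]), 'tool_pos': array([0.49170619, 0.08163257, 0.32055066]), 'tool_rot': array([-1.79972676e+02, -7.86691511e-03,  1.03184718e+02]), 'force': array([-0.21981847, -0.2979177 , -0.27245924]), 'wrist_torque': array([-0.08556469,  0.08755097, -0.02131326]), 'grasp_force': 0.0, 'grip_width': 0.050064023552440974}
```

View pics/w1.png

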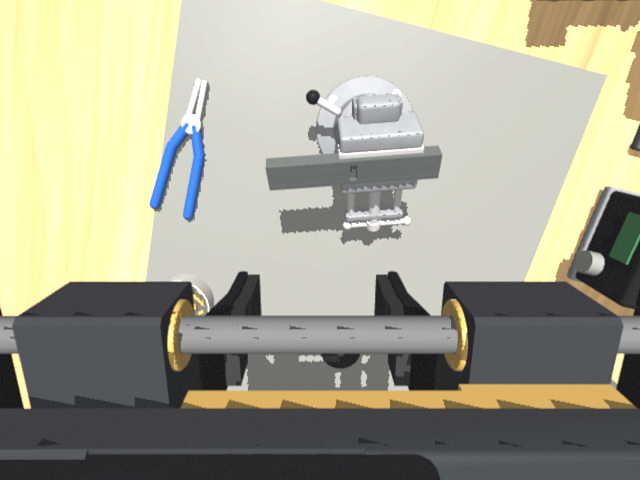

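The wrist picture shows the bar from (266,160) to (441,178), a faint mark at (353,172) and the jaws over columns 341–417. I'll zoom in for the face corners.

```bash
python3 - <<'E'
from h import *
import pickle; c=pickle.load(open('w1.pkl','rb'))
t=cv2.imread('pics/top0.png');s=cv2.imread('pics/side0.png')
f=lambda i,x,y,w,h,k:np.clip(cv2.resize(i[y:y+h,x:x+w].astype(np.float32),None,fx=k,fy=k,interpolation=cv2.INTER_CUBIC)*2.5,0,255)
im=np.zeros((600,800,3))
im[:240]=f(c['pixels'][:,:,::-1],255,140,200,60,4)
im[240:600,:260]=f(t,180,182,65,90,4); im[240:600,300:700]=f(s,215,125,100,90,4)
cv2.imwrite('pics/crop2.png',im)
E
```

```text
[ WARN:0@0.193] global loadsave.cpp:1063 imwrite_ Unsupported depth image for selected encoder is fallbacked to CV_8U.
```

View pics/crop2.png

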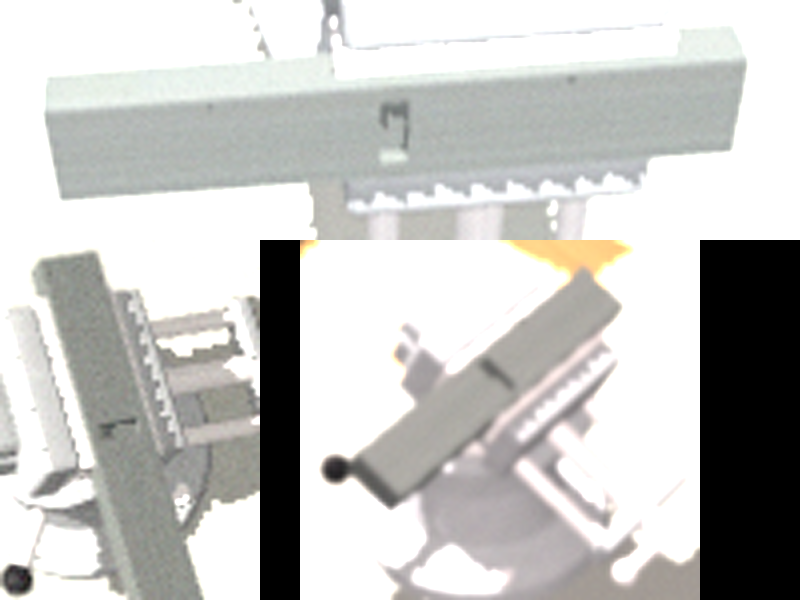

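```bash
cat > fit.py <<'E'
from h import *
import pickle
from scipy.optimize import least_squares
w=pickle.load(open('w1.pkl','rb'));s=eyes.read_camera('side');t=eyes.read_camera('top')
# face coordinates: x sign, end index(0:-y,1:+y)
ob=[(w,(267.5,167.5),1,0),(w,(440.5,155.5),1,1),(w,(438,177.5),-1,1),(w,(270.5,189.3),-1,0),
    (t,(204.5,184.5),-1,1),(t,(230.5,271.5),-1,0),(s,(285.8,132),1,1),(s,(295,142),-1,1),(s,(232,179.5),1,0),(s,(240.5,188.3),-1,0)]
def frame(yaw):
    y=np.array([np.cos(yaw),np.sin(yaw),0]); h=np.array([np.sin(yaw),-np.cos(yaw),0])
    z=np.cos(np.pi/6)*np.array([0,0,1])+.5*h; x=np.cross(y,z); return np.c_[x,y,z]
def f(p):
    M=frame(p[3]);r=[]
    for c,px,sx,e in ob:
        d=proj(c,p[:3]+M@np.array([.0125*sx,(-p[4],p[4])[e],0]))[0]-px; r+=list(d*(1 if c is w else .8))
    return r
o=least_squares(f,[.52,.12,.13,np.radians(13),.075],loss='soft_l1')
p=o.x;M=frame(p[3]);print(p,np.degrees(p[3]));print(np.round(np.reshape(f(p),(-1,2)),1))
sl,e=tri([ray(w,(353.8,173.2)),ray(s,(264.3,158.8)),ray(t,(209.5,228.8))]);print('slot',sl,e,'in face',M.T@(sl-p[:3]))
for q in [(341,189),(416,187),(339,157),(424,152)]:   # jaw ends, plane 4 mm under face
    O,d=ray(w,q);k=((p[:3]-.004*M[:,2]-O)@M[:,2])/(d@M[:,2]);print('jaw',M.T@(O+k*d-p[:3]))
O,d=ray(w,(353.8,173.2));k=((p[:3]-O)@M[:,2])/(d@M[:,2]);print('slot w',M.T@(O+k*d-p[:3]),O+k*d)
print(M)
# stand from top block corners + tools
for n in ['punch_mid','pin_vice_mid','scriber_mid','spool_mid','rivet_tin_mid']:
    a=[models.search_frame(c,n) for c in (t,s)]
    if a[0] and a[1]: print(n,tri([ray(t,a[0][0]['centre']),ray(s,a[1][0]['centre'])]))
E
python3 fit.py
```

```text
[0.52166562 0.09942429 0.10485789 0.31133197 0.07579821] 17.838007844471928
[[ 5.  41.2]
 [-6.  40.5]
 [ 0.4 -3. ]
 [-2.2 -1.2]
 [-2.5 -1.3]
 [-1.1 -0. ]
 [15.5 14. ]
 [-0.3 -2.3]
 [14.2 15.6]
 [-1.9 -0.4]]
slot [0.5159557  0.11732451 0.11432745] [np.float64(0.0009302112752922416), np.float64(0.0009739123934740818), np.float64(0.001870881129932705)] in face [-2.10063519e-02  4.78928209e-05 -1.19351535e-03]
jaw [-0.00148438 -0.01062951 -0.004     ]
jaw [ 0.00324855  0.05850631 -0.004     ]
jaw [-0.03698964 -0.01134469 -0.004     ]
jaw [-0.03500727  0.06131312 -0.004     ]
slot w [-2.15219234e-02  8.24500065e-04  4.18995317e-17] [0.516741   0.11741937 0.11561885]
[[ 0.26528683  0.9519264   0.15316342]
 [-0.82439244  0.30632684 -0.4759632 ]
 [-0.5         0.          0.8660254 ]]
punch_mid (array([ 0.54793625, -0.29948982,  0.09359438]), [np.float64(0.0017738163014150619), np.float64(0.0017738163014150098)])
pin_vice_mid (array([ 0.61107976, -0.27283216,  0.08785579]), [np.float64(0.0014758575130679652), np.float64(0.0014758575130679524)])
spool_mid (array([ 0.56501851, -0.10020842,  0.01486642]), [np.float64(0.0028409095963425985), np.float64(0.0028409095963425777)])
rivet_tin_mid (array([ 0.36094876, -0.10182327,  0.01784254]), [np.float64(0.0006445645196167574), np.float64(0.0006445645196166956)])
```

```bash
sed -i 's/x=np.cross(y,z); return np.c_\[x,y,z\]/x=-np.cross(y,z); return np.c_[x,y,z]  # left-handed on purpose: y points to +X world/' fit.py; python3 fit.py
```

```text
[0.51670307 0.11745079 0.11281602 0.30248851 0.07467729] 17.331314755296013
[[-0.5 -0.2]
 [ 0.3 -0.7]
 [-1.5  0.4]
 [ 0.7  0.4]
 [-0.3 -1.1]
 [ 0.1 -1. ]
 [ 0.1 -0.1]
 [ 1.   0.2]
 [-2.5 -0.7]
 [-0.2  1.3]]
slot [0.5159557  0.11732451 0.11432745] [np.float64(0.0009302112752922416), np.float64(0.0009739123934740818), np.float64(0.001870881129932705)] in face [ 0.00084413 -0.00075106  0.00125789]
jaw [-0.02084359 -0.0111437  -0.004     ]
jaw [-0.02482201  0.05853723 -0.004     ]
jaw [ 0.01496257 -0.01213919 -0.004     ]
jaw [ 0.01375579  0.06106653 -0.004     ]
slot w [-5.30763712e-04  2.71375022e-04 -4.29315265e-17] [0.51709905 0.11709285 0.11255063]
[[-0.25798607  0.95459813  0.14894832]
 [ 0.82670623  0.29789665 -0.47729906]
 [ 0.5         0.          0.8660254 ]]
punch_mid (array([ 0.55291357, -0.29873687,  0.08945065]), [np.float64(0.0008793048520949781), np.float64(0.0008793048520948937)])
pin_vice_mid (array([ 0.61307126, -0.27485811,  0.08445446]), [np.float64(0.0008912433378963239), np.float64(0.0008912433378962342)])
scriber_mid (array([ 0.49495752, -0.32356884,  0.06693181]), [np.float64(0.0012360828045624946), np.float64(0.0012360828045624428)])
spool_mid (array([ 0.56245444, -0.10514162,  0.02755549]), [np.float64(0.0004374644734332511), np.float64(0.0004374644734334654)])
rivet_tin_mid (array([ 0.36324225, -0.09740598,  0.00310903]), [np.float64(0.00012718143181278318), np.float64(0.00012718143181278735)])
```

The fit is good to about 1 px. The bar runs at yaw 17.3° with the visible slot near (0.5167, 0.1172, 0.1128), and the punch's hole is at about (0.5535, -0.299). Now I'll go above the punch.

```bash
python3 - <<'E'
from h import *
go([.5535,-.299,.23],R.from_euler('xyz',[180,0,22.4],degrees=True))
E
```

```text
shift cm [-38.37  -2.62   9.06]
rotvec [ 0.    -0.     1.408] deg 80.7 shift after [-8.81 37.44  9.06]
```

Emit:
{"api": "drive_tool", "payload": {"delta_pos": [[-4.8,-0.33,1.13],[-4.8,-0.33,1.13],[-4.8,-0.33,1.13],[-4.8,-0.33,1.13],[-4.8,-0.33,1.13],[-4.8,-0.33,1.13],[-4.8,-0.33,1.13],[-4.8,-0.33,1.13],[0,0,0],[0,0,0],[0,0,0],[0,0,0],[0,0,0],[0,0,0],[0,0,0],[0,0,0],[0,0,0],[0,0,0],[0,0,0],[0,0,0]], "angular": [[0,0,0],[0,0,0],[0,0,0],[0,0,0],[0,0,0],[0,0,0],[0,0,0],[0,0,0],[0,0,0.141],[0,0,0.141],[0,0,0.141],[0,0,0.141],[0,0,0.141],[0,0,0.141],[0,0,0.141],[0,0,0.141],[0,0,0.141],[0,0,0.141],[0,0,0],[0,0,0]], "gripper": [5,5,5,5,5,5,5,5,5,5,5,5,5,5,5,5,5,5,5,5]}}

```text
time_s: 6.25
tool_pos: [0.5535, -0.2991, 0.23]
tool_rot: [-180.0, 0.0, 22.5]
force: [-1.1, 0.7, -0.6]
grip_width: 0.05
grasp_force: 0.0
```

```bash
python3 - <<'E'
from h import *
w=eyes.read_camera('wrist');s=eyes.read_camera('side');t=eyes.read_camera('top');save(w,'w2')
print(cur()[:1],cur()[2]['tool_rot'],cur()[2]['qpos'])
for n in ['punch_mid','pin_vice_mid','scriber_mid']:
    for nm,c in (('w',w),('t',t),('s',s)):
        a=models.cut_out(c,n)
        if a: print(n,nm,np.round(a[0]['centre'],1),round(a[0]['p'],2),a[0]['pixels'].sum(), onz(c,a[0]['centre'],.09))
for z in (.05,.08,.104,.123): print(z,proj(w,[.5535,-.299,z]))
E
```

```text
(array([ 0.55339256, -0.29927995,  0.23015115]),) [-1.79991311e+02 -1.15640601e-02  2.23879142e+01] [-15.8637216   22.31315165  54.43826361  88.48514434 -18.37433666
  78.68324161 -27.44232829]
punch_mid w [314.7 222.3] 0.6 717 [ 0.55305184 -0.29640553  0.09      ]
punch_mid s [470.7 322. ] 0.88 466 [ 0.55226257 -0.30061598  0.09      ]
pin_vice_mid w [313.5 129.4] 0.92 816 [ 0.6142859  -0.27026375  0.09      ]
pin_vice_mid s [482.2 288.1] 0.53 344 [ 0.60844537 -0.27251033  0.09      ]
scriber_mid w [313.2 288.2] 0.98 434 [ 0.5039063  -0.31540662  0.09      ]
scriber_mid s [451.1 368.5] 0.66 221 [ 0.48007119 -0.33215219  0.09      ]
0.05 [[318.11591117 211.10198292]]
0.08 [[318.15792052 219.78962907]]
0.104 [[318.19766107 228.00772027]]
0.123 [[318.23400812 235.5237479 ]]
```

View pics/w2.png

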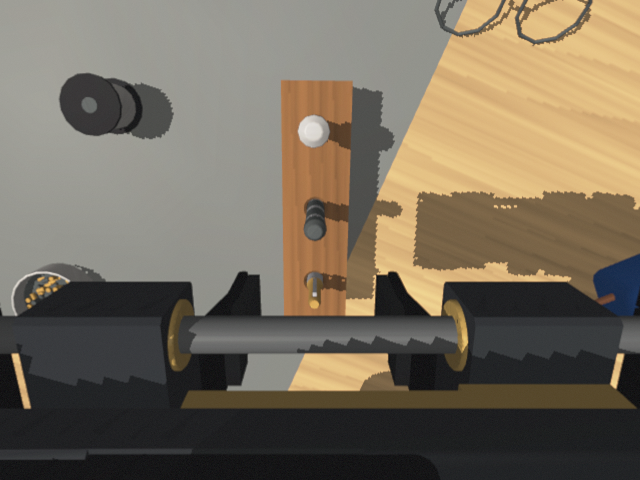

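The wrist view shows the punch at (314,200–240), about 2 mm left of the gripper's midline and slightly ahead. I'll descend part way, correcting for this, and look again.

Emit:
{"api": "drive_tool", "payload": {"delta_pos": [[0.1,-0.1,2.5],[0.1,-0.1,2.5],[0,0,2.5],[0,0,0],[0,0,0]], "angular": [[0,0,0],[0,0,0],[0,0,0],[0,0,0],[0,0,0]], "gripper": [4,4,4,4,4]}}

```text
time_s: 7.35
tool_pos: [0.5545, -0.2968, 0.1555]
tool_rot: [180.0, 0.0, 22.3]
force: [0.4, -0.4, 0.1]
grip_width: 0.0398
grasp_force: 0.0
```

```bash
python3 - <<'E'
from h import *
w=eyes.read_camera('wrist')
p,r,o=cur();print(p,o['tool_rot'])
for z in (.05,.08,.104,.123): print(z,proj(w,[p[0],p[1],z]))
a=models.cut_out(w,'punch_mid')
if a: ys,xs=np.where(a[0]['pixels']);print(a[0]['p'],a[0]['centre'],xs.min(),xs.max(),ys.min(),ys.max())
cv2.imwrite('pics/w3.png',np.clip(cv2.resize(w['pixels'][150:350,200:440],(720,600),interpolation=cv2.INTER_CUBIC)*1.5,0,255).astype(np.uint8)[:,:,::-1])
E
```

```text
[ 0.554958   -0.29731204  0.15639095] [ 1.79925215e+02 -4.95553452e-02  2.22685055e+01]
0.05 [[319.34700284 235.8238894 ]]
0.08 [[319.55623454 250.18336161]]
0.104 [[319.76446669 264.47342929]]
0.123 [[319.96436307 278.19069307]]
0.87 [316.8, 258.1] 302 331 223 286
```

View pics/w3.png

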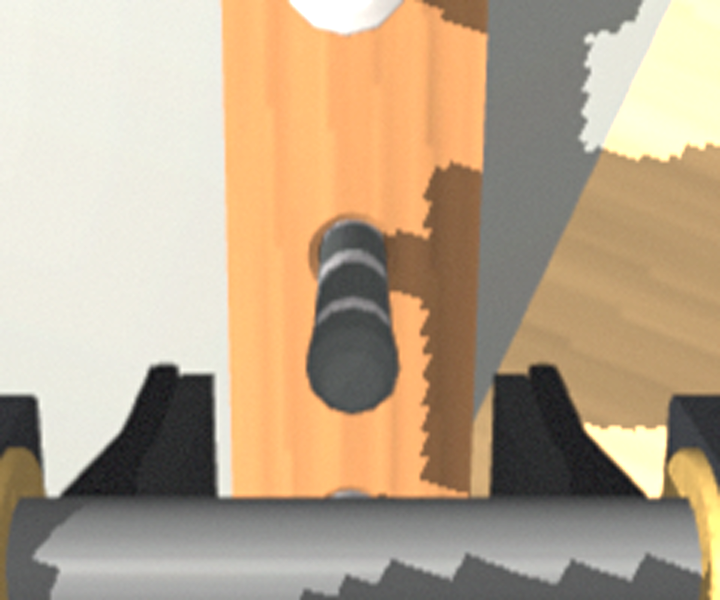

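Now the cap sits at (317,273), laterally centred between the fingers and about 2 mm ahead. I'll descend and grip.

Emit:
{"api": "drive_tool", "payload": {"delta_pos": [[0.1,0,1.5],[0.1,0,1.5],[0,0,1.5],[0,0,1.5],[0,0,1.5],[0,0,0],[0,0,0],[0,0,0],[0,0,0],[0,0,0],[0,0,0]], "angular": [[0,0,0],[0,0,0],[0,0,0],[0,0,0],[0,0,0],[0,0,0],[0,0,0],[0,0,0],[0,0,0],[0,0,0],[0,0,0]], "gripper": [4,4,4,4,4,4,0.8,0.8,0.8,0.8,0.8], "squeeze": 40}}

```text
time_s: 8.55
tool_pos: [0.5567, -0.296, 0.0807]
tool_rot: [180.0, -0.1, 22.3]
force: [0.3, 0.3, -0.5]
grip_width: 0.0137
grasp_force: 40.0
```

Emit:
{"api": "drive_tool", "payload": {"delta_pos": [[0,0,-1],[0,0,-1],[0,0,-2],[0,0,-3],[0,0,-4],[0,0,-4],[0,0,-2],[0,0,0],[0,0,0]], "angular": [[0,0,0],[0,0,0],[0,0,0],[0,0,0],[0,0,0],[0,0,0],[0,0,0],[0,0,0],[0,0,0]], "gripper": [0.8,0.8,0.8,0.8,0.8,0.8,0.8,0.8,0.8]}}

```text
time_s: 9.45
tool_pos: [0.5562, -0.296, 0.2504]
tool_rot: [-180.0, -0.0, 22.3]
force: [0.6, 0.3, -1.0]
grip_width: 0.0139
grasp_force: 40.0
```

```bash
cat > tgt.py <<'E'
from h import *
th=np.radians(17.33); d=np.array([np.cos(th),np.sin(th),0]); h=np.array([np.sin(th),-np.cos(th),0])
n=np.cos(np.pi/6)*np.array([0,0,1])+.5*h; c=np.array([.5167,.1173,.1128])
# tool z=-n, tool y=+d, tool x=y cross z
Rt=R.from_matrix(np.c_[np.cross(d,-n),d,-n])
LT=.072   # TCP to tip along tool z (grasp 77 mm above tip, TCP 5 mm ahead)
def tcp(y,out): return c+y*d+n*(out+LT)
E
python3 - <<'E'
from tgt import *
print(cur()[2]['tool_rot'],cur()[2]['force'],Rt.as_euler('xyz',degrees=True))
go(tcp(.013,.05),Rt); print(tcp(.013,.05))
print(R.from_euler('xyz',[180,0,107.3],degrees=True).inv().apply([1,0,0]))
v=models.cut_out(eyes.read_camera('side'),'punch_mid'); print(len(v), v and v[0]['centre'])
E
```

```text
[-1.79999516e+02 -4.15322798e-02  2.22739918e+01] [ 0.59028559  0.26208684 -1.00731138] [-180.    -30.    107.33]
shift cm [ 12.78 -33.55   3.21]
rotvec [ 0.388  0.422 -1.448] deg 89.2 shift after [28.3   9.84 20.03]
[0.54728022 0.06294147 0.2184551 ]
[-2.97374874e-01  9.54760800e-01  1.16924476e-16]
2 [498.5, 238.4]
```

Emit:
{"api": "drive_tool", "payload": {"delta_pos": [[1.42,-3.73,0.36],[1.42,-3.73,0.36],[1.42,-3.73,0.36],[1.42,-3.73,0.36],[1.42,-3.73,0.36],[1.42,-3.73,0.36],[1.42,-3.73,0.36],[1.42,-3.73,0.36],[1.42,-3.73,0.36],[0,0,0]], "angular": [[0,0,0],[0,0,0],[0,0,0],[0,0,0],[0,0,0],[0,0,0],[0,0,0],[0,0,0],[0,0,0],[0,0,0]], "gripper": [0.8,0.8,0.8,0.8,0.8,0.8,0.8,0.8,0.8,0.8]}}

```text
time_s: 10.55
tool_pos: [0.5454, 0.0711, 0.2154]
tool_rot: [-179.8, 0.2, 22.9]
force: [0.3, -0.1, -0.3]
grip_width: 0.0141
grasp_force: 40.0
```

Emit:
{"api": "drive_tool", "payload": {"delta_pos": [[0,0,0],[0,0,0],[0,0,0],[0,0,0],[0,0,0],[0,0,0],[0,0,0],[0,0,0],[0,0,0],[0,0,0],[0,0,0],[0,0,0],[0,0,0],[0,0,0]], "angular": [[0.0323,0.0352,-0.1207],[0.0323,0.0352,-0.1207],[0.0323,0.0352,-0.1207],[0.0323,0.0352,-0.1207],[0.0323,0.0352,-0.1207],[0.0323,0.0352,-0.1207],[0.0323,0.0352,-0.1207],[0.0323,0.0352,-0.1207],[0.0323,0.0352,-0.1207],[0.0323,0.0352,-0.1207],[0.0323,0.0352,-0.1207],[0.0323,0.0352,-0.1207],[0,0,0],[0,0,0]], "gripper": [0.8,0.8,0.8,0.8,0.8,0.8,0.8,0.8,0.8,0.8,0.8,0.8,0.8,0.8]}}

```text
time_s: 11.95
tool_pos: [0.547, 0.0625, 0.2165]
tool_rot: [-179.8, -29.9, 107.0]
force: [0.3, -0.7, -0.1]
grip_width: 0.0136
grasp_force: 40.0
```

```bash
python3 - <<'E'
from tgt import *
p,r,o=cur();print(p,o['tool_rot'],o['force'],o['qpos']); go(tcp(.013,.008),Rt)
w=eyes.read_camera('wrist');s=eyes.read_camera('side')
tip=p+r.apply([0,0,LT]);print('tip pred',tip,'w',proj(w,tip),'s',proj(s,tip))
im=np.zeros((600,800,3),np.uint8)
im[:,:400]=cv2.resize(np.clip(w['pixels'][150:390,240:400]*1.5,0,255),(400,600))
im[:,400:]=cv2.resize(np.clip(s['pixels'][60:210,220:320]*1.5,0,255),(400,600),interpolation=cv2.INTER_CUBIC)
cv2.imwrite('pics/v1.png',im[:,:,::-1])
E
```

```text
[0.54696346 0.06245506 0.21653984] [-179.79129249  -29.91152057  107.04172591] [ 0.27499577 -0.71263109 -0.14101205] [-26.86403648  18.9525712   42.08305092  95.56134238 -37.26542062
  89.22126299  39.52916296]
shift cm [0.13 0.05 4.05]
rotvec [-0.001  0.002 -0.004] deg 0.3 shift after [0.13 0.04 4.05]
tip pred [0.53619056 0.09670517 0.15413091] w [[316.66979401 253.90747298]] s [[280.35375418 140.5643445 ]]
```

View pics/v1.png

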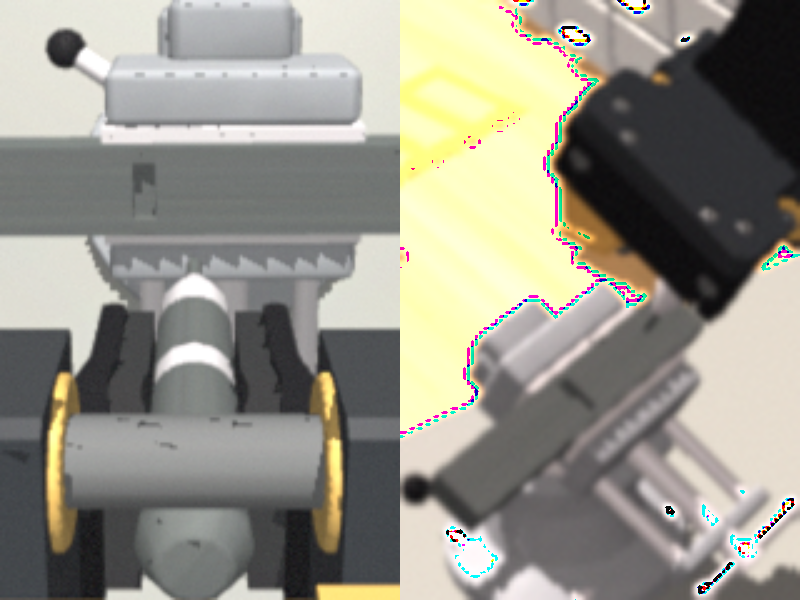

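The wrist view shows the bar level, the slot at (298,226) and the tip at (318,253), close to the prediction. I'll check where the slot lies on the face in this view.

```bash
python3 - <<'E'
from tgt import *
w=eyes.read_camera('wrist'); p,r,o=cur(); x=np.cross(d,n)*-1
def hit(q,out):
    O,v=ray(w,q);k=((c+out*n-O)@n)/(v@n);P=O+k*v-c;return np.round([P@x*1000,P@d*1000],1)
print('x up',x,'slot',hit((298,226),0),'edges',hit((298,205.5),0),hit((298,243.5),0),'jaw',hit((280,204),-.004),hit((385,204),-.004))
tip=p+r.apply([0,0,LT]); print('tip model',(tip-c)@x,(tip-c)@d,(tip-c)@n,'tip seen',hit((318.4,253),(tip-c)@n))
E
```

```text
x up [-0.2579671   0.82671215  0.5       ] slot [ 3.3 -0.2] edges [17.8 -0. ] [-9.3 -0.4] jaw [ 18.  -12.7] [17.9 59.9]
tip model 6.657192151822422e-05 0.012870142005977962 0.04921489829020718 tip seen [ 0.3 13.7]
```

Emit:
{"api": "drive_tool", "payload": {"delta_pos": [[0.25,0,1],[0,0,1],[0,0,1],[0,0,0.7],[0,0,0.3],[0,0,0],[0,0,0],[0,0,0]], "angular": [[0,0,0],[0,0,0],[0,0,0],[0,0,0],[0,0,0],[0,0,0],[0,0,0],[0,0,0]], "gripper": [0.8,0.8,0.8,0.8,0.8,0.8,0.8,0.8]}}

```text
time_s: 12.9
tool_pos: [0.5411, 0.0839, 0.1847]
tool_rot: [179.9, -29.9, 107.4]
force: [-1.0, -0.6, -0.6]
grip_width: 0.0138
grasp_force: 40.0
```

Emit:
{"api": "drive_tool", "payload": {"delta_pos": [[0,0,0.15],[0,0,0.15],[0,0,0],[0,0,0],[0,0,0]], "angular": [[0,0,0],[0,0,0],[0,0,0],[0,0,0],[0,0,0]], "gripper": [0.8,0.8,0.8,0.8,0.8]}}

```text
time_s: 13.4
tool_pos: [0.5403, 0.0857, 0.1818]
tool_rot: [180.0, -30.0, 107.4]
force: [0.1, -0.4, -1.5]
grip_width: 0.0135
grasp_force: 40.0
```

```bash
cat >> tgt.py <<'E'
def st():
    p,r,o=cur(); tip=p+r.apply([0,0,LT])-c; x=-np.cross(d,n)
    f=np.mean([telemetry.get_obs()['force'] for _ in range(3)],0)
    print('t',o['time_s'],'tip x,y,out mm',np.round([tip@x*1e3,tip@d*1e3,tip@n*1e3],2),'force x,d,n',np.round([f@x,f@d,f@n],2),'off',np.round(np.degrees((r.inv()*Rt).as_rotvec()),2),o['grip_width'])
E
python3 -c "
from tgt import *
st()"
```

```text
t 13.4 tip x,y,out mm [ 2.22 13.08  6.37] force x,d,n [-1.1   0.01 -1.07] off [-0.01  0.03  0.03] 0.0134955468162041
```

Emit:
{"api": "drive_tool", "payload": {"delta_pos": [[0,0,0.15],[0,0,0.15],[0,0,0],[0,0,0],[0,0,0]], "angular": [[0,0,0],[0,0,0],[0,0,0],[0,0,0],[0,0,0]], "gripper": [0.8,0.8,0.8,0.8,0.8]}}

```text
time_s: 13.9
tool_pos: [0.54, 0.087, 0.1794]
tool_rot: [180.0, -30.0, 107.4]
force: [-0.3, -0.7, 1.3]
grip_width: 0.0138
grasp_force: 40.0
```

Emit:
{"api": "drive_tool", "payload": {"delta_pos": [[0,0,0.1],[0,0,0.1],[0,0,0],[0,0,0],[0,0,0]], "angular": [[0,0,0],[0,0,0],[0,0,0],[0,0,0],[0,0,0]], "gripper": [0.8,0.8,0.8,0.8,0.8]}}

```text
time_s: 14.4
tool_pos: [0.5397, 0.088, 0.1776]
tool_rot: [180.0, -30.0, 107.4]
force: [0.4, -1.6, 2.0]
grip_width: 0.0137
grasp_force: 40.0
```

```bash
python3 -c "
from tgt import *
st()"
```

```text
t 14.4 tip x,y,out mm [ 2.16 13.19  1.52] force x,d,n [-0.37 -0.1   2.57] off [0.01 0.04 0.03] 0.013725241319899698
```

Contact is made with about 3.4 N, so the point is about 3 mm in. Now I'll drag towards the slot.

Emit:
{"api": "drive_tool", "payload": {"delta_pos": [[0,-0.1,0],[0,-0.1,0],[0,-0.1,0],[0,-0.1,0],[0,-0.1,0],[0,-0.1,0],[0,-0.1,0],[0,0,0],[0,0,0]], "angular": [[0,0,0],[0,0,0],[0,0,0],[0,0,0],[0,0,0],[0,0,0],[0,0,0],[0,0,0],[0,0,0]], "gripper": [0.8,0.8,0.8,0.8,0.8,0.8,0.8,0.8,0.8]}}

```text
time_s: 15.3
tool_pos: [0.5325, 0.0859, 0.1774]
tool_rot: [-180.0, -30.0, 107.4]
force: [0.9, -1.1, 2.2]
grip_width: 0.0134
grasp_force: 40.0
```

```bash
python3 -c "
from tgt import *
st()"
```

```text
t 15.3 tip x,y,out mm [2.25 5.68 1.23] force x,d,n [-0.05  0.58  2.55] off [-0.05  0.02  0.03] 0.013394851358805146
```

Emit:
{"api": "drive_tool", "payload": {"delta_pos": [[0,-0.1,0],[0,-0.1,0],[0,-0.1,0],[0,0,0],[0,0,0]], "angular": [[0,0,0],[0,0,0],[0,0,0],[0,0,0],[0,0,0]], "gripper": [0.8,0.8,0.8,0.8,0.8]}}

```text
time_s: 15.8
tool_pos: [0.5295, 0.085, 0.1773]
tool_rot: [-179.9, -30.0, 107.4]
force: [0.8, -1.3, 2.0]
grip_width: 0.0137
grasp_force: 40.0
```

```bash
python3 -c "
from tgt import *
st()"
```

```text
t 15.8 tip x,y,out mm [2.21 2.52 1.19] force x,d,n [-0.23  0.34  2.49] off [-0.07  0.02  0.02] 0.01372872889631659
```

Emit:
{"api": "drive_tool", "payload": {"delta_pos": [[0,-0.1,0],[0,-0.1,0],[0,0,0],[0,0,0]], "angular": [[0,0,0],[0,0,0],[0,0,0],[0,0,0]], "gripper": [0.8,0.8,0.8,0.8]}}

```text
time_s: 16.2
tool_pos: [0.5273, 0.0847, 0.1769]
tool_rot: [-179.9, -30.0, 107.4]
force: [-0.3, -0.5, -0.9]
grip_width: 0.0139
grasp_force: 40.0
```

```bash
python3 -c "
from tgt import *
st()"
```

```text
t 16.2 tip x,y,out mm [2.41 0.29 0.68] force x,d,n [-0.8  -0.43 -0.57] off [-0.11  0.    0.02] 0.013859522885363622
```

The force vanished, so the point has dropped into the slot. I'll hold, then push straight in.

Emit:
{"api": "drive_tool", "payload": {"delta_pos": [[0,0,0],[0,0,0],[0,0,0],[0,0,0],[0,0,0],[0,0,0]], "angular": [[0,0,0],[0,0,0],[0,0,0],[0,0,0],[0,0,0],[0,0,0]], "gripper": [0.8,0.8,0.8,0.8,0.8,0.8]}}

```text
time_s: 16.8
tool_pos: [0.5277, 0.0845, 0.1773]
tool_rot: [-180.0, -30.0, 107.4]
force: [-2.4, -0.2, -0.8]
grip_width: 0.0139
grasp_force: 40.0
```

Emit:
{"api": "drive_tool", "payload": {"delta_pos": [[0,0,0.1],[0,0,0.1],[0,0,0.1],[0,0,0.1],[0,0,0],[0,0,0]], "angular": [[0,0,0],[0,0,0],[0,0,0],[0,0,0],[0,0,0],[0,0,0]], "gripper": [0.8,0.8,0.8,0.8,0.8,0.8]}}

```text
time_s: 17.4
tool_pos: [0.5274, 0.0862, 0.1741]
tool_rot: [-180.0, -30.0, 107.4]
force: [-2.7, -1.7, 2.7]
grip_width: 0.0136
grasp_force: 40.0
```

```bash
python3 -c "
from tgt import *
st()"
```

```text
t 17.4 tip x,y,out mm [ 2.11  0.94 -2.48] force x,d,n [ 0.63 -3.12  2.74] off [-0.02  0.04  0.03] 0.013584479713448226
```

Emit:
{"api": "drive_tool", "payload": {"delta_pos": [[0,-0.1,0],[0,0,0],[0,0,0]], "angular": [[0,0,0],[0,0,0],[0,0,0]], "gripper": [0.8,0.8,0.8]}}

```text
time_s: 17.7
tool_pos: [0.527, 0.0861, 0.1741]
tool_rot: [179.9, -29.9, 107.4]
force: [-1.9, -1.9, 1.3]
grip_width: 0.0139
grasp_force: 40.0
```

```bash
python3 -c "
from tgt import *
st()"
```

```text
t 17.7 tip x,y,out mm [ 2.16  0.56 -2.45] force x,d,n [-0.43 -2.35  1.7 ] off [0.05 0.05 0.04] 0.01391760331398165
```

Emit:
{"api": "drive_tool", "payload": {"delta_pos": [[0,-0.07,0],[0,0,0.1],[0,0,0.1],[0,0,0.1],[0,0,0.1],[0,0,0],[0,0,0]], "angular": [[0,0,0],[0,0,0],[0,0,0],[0,0,0],[0,0,0],[0,0,0],[0,0,0]], "gripper": [0.8,0.8,0.8,0.8,0.8,0.8,0.8]}}

```text
time_s: 18.4
tool_pos: [0.5258, 0.0878, 0.1708]
tool_rot: [179.9, -30.0, 107.4]
force: [2.6, -2.5, 4.1]
grip_width: 0.0137
grasp_force: 40.0
```

```bash
python3 -c "
from tgt import *
st()"
```

```text
t 18.4 tip x,y,out mm [ 2.19  0.01 -6.3 ] force x,d,n [-0.72  1.7   5.1 ] off [0.07 0.05 0.05] 0.013747258807103495
```

Emit:
{"api": "drive_tool", "payload": {"delta_pos": [[0,0,0.1],[0,0,0.1],[0,0,0.08],[0,0,0],[0,0,0],[0,0,0]], "angular": [[0,0,0],[0,0,0],[0,0,0],[0,0,0],[0,0,0],[0,0,0]], "gripper": [0.8,0.8,0.8,0.8,0.8,0.8]}}

```text
time_s: 19.0
tool_pos: [0.5254, 0.0891, 0.1684]
tool_rot: [179.9, -30.0, 107.4]
force: [2.4, -2.5, 5.4]
grip_width: 0.0138
grasp_force: 40.0
```

```bash
python3 -c "
from tgt import *
st()"
```

```text
t 19.0 tip x,y,out mm [ 2.17 -0.05 -9.04] force x,d,n [-0.    1.58  6.26] off [0.07 0.05 0.05] 0.01376255262615458
```

Emit:
{"api": "drive_tool", "payload": {"delta_pos": [[0,0,0.1],[0,0,0],[0,0,0],[0,0,0]], "angular": [[0,0,0],[0,0,0],[0,0,0],[0,0,0]], "gripper": [0.8,0.8,0.8,0.8]}}

```text
time_s: 19.4
tool_pos: [0.5254, 0.0893, 0.1679]
tool_rot: [179.9, -30.0, 107.4]
force: [2.1, -3.1, 7.1]
grip_width: 0.0136
grasp_force: 39.9
```

```bash
python3 -c "
from tgt import *
st()"
```

```text
t 19.4 tip x,y,out mm [ 2.13  0.04 -9.6 ] force x,d,n [0.46 1.07 7.93] off [0.09 0.05 0.04] 0.01359832057002966
```

The force reached about 8.8 N, well past the 6.3 N firing force, so the punch fired in the slot. Now I'll retract straight out.

Emit:
{"api": "drive_tool", "payload": {"delta_pos": [[0,0,-0.3],[0,0,-0.5],[0,0,-1],[0,0,-1.5],[0,0,-2],[0,0,-2],[0,0,0],[0,0,0]], "angular": [[0,0,0],[0,0,0],[0,0,0],[0,0,0],[0,0,0],[0,0,0],[0,0,0],[0,0,0]], "gripper": [0.8,0.8,0.8,0.8,0.8,0.8,0.8,0.8]}}

```text
time_s: 20.2
tool_pos: [0.5352, 0.0547, 0.2302]
tool_rot: [-179.9, -30.0, 107.3]
force: [0.5, 0.1, -1.4]
grip_width: 0.0136
grasp_force: 40.0
```

```bash
python3 - <<'E'
from tgt import *
st()
q=R.from_euler('xyz',[180,0,22.3],degrees=True); p=cur()[0]; print(p)
go([.5567,-.296,.25],q)
E
```

```text
t 20.2 tip x,y,out mm [ 2.17 -1.08 62.24] force x,d,n [-0.73  0.51 -1.2 ] off [-0.06  0.02  0.01] 0.013587976247505277
[0.53516454 0.05473595 0.23015417]
shift cm [-28.56  -8.41 -18.76]
rotvec [-0.388 -0.422  1.448] deg 89.2 shift after [-11.32  33.27  -1.98]
```

Emit:
{"api": "drive_tool", "payload": {"delta_pos": [[0,0,0],[0,0,0],[0,0,0],[0,0,0],[0,0,0],[0,0,0],[0,0,0],[0,0,0],[0,0,0],[0,0,0],[0,0,0],[0,0,0],[0,0,0]], "angular": [[-0.0323,-0.0352,0.1207],[-0.0323,-0.0352,0.1207],[-0.0323,-0.0352,0.1207],[-0.0323,-0.0352,0.1207],[-0.0323,-0.0352,0.1207],[-0.0323,-0.0352,0.1207],[-0.0323,-0.0352,0.1207],[-0.0323,-0.0352,0.1207],[-0.0323,-0.0352,0.1207],[-0.0323,-0.0352,0.1207],[-0.0323,-0.0352,0.1207],[-0.0323,-0.0352,0.1207],[0,0,0]], "gripper": [0.8,0.8,0.8,0.8,0.8,0.8,0.8,0.8,0.8,0.8,0.8,0.8,0.8]}}

```text
time_s: 21.5
tool_pos: [0.5345, 0.0575, 0.229]
tool_rot: [-180.0, 0.2, 22.5]
force: [-0.1, 0.5, -1.8]
grip_width: 0.0135
grasp_force: 40.0
```

Emit:
{"api": "drive_tool", "payload": {"delta_pos": [[-1.26,3.7,-0.22],[-1.26,3.7,-0.22],[-1.26,3.7,-0.22],[-1.26,3.7,-0.22],[-1.26,3.7,-0.22],[-1.26,3.7,-0.22],[-1.26,3.7,-0.22],[-1.26,3.7,-0.22],[-1.26,3.7,-0.22],[0,0,0],[0,0,0],[0,0,0]], "angular": [[0,0,0],[0,0,0],[0,0,0],[0,0,0],[0,0,0],[0,0,0],[0,0,0],[0,0,0],[0,0,0],[0,0,0],[0,0,0],[0,0,0]], "gripper": [0.8,0.8,0.8,0.8,0.8,0.8,0.8,0.8,0.8,0.8,0.8,0.8]}}

```text
time_s: 22.7
tool_pos: [0.5569, -0.2947, 0.2495]
tool_rot: [-179.9, -0.0, 22.4]
force: [-0.4, 1.4, -0.7]
grip_width: 0.0138
grasp_force: 40.0
```

```bash
python3 - <<'E'
from tgt import *
go([.5567,-.296,.16],R.from_euler('xyz',[180,0,22.3],degrees=True)); print(cur()[0],cur()[2]['tool_rot'])
w=eyes.read_camera('wrist')
cv2.imwrite('pics/w4.png',np.clip(cv2.resize(w['pixels'][150:350,200:440],(720,600),interpolation=cv2.INTER_CUBIC)*1.5,0,255).astype(np.uint8)[:,:,::-1])
E
```

```text
shift cm [-0.07  0.13  8.95]
rotvec [-0.002 -0.     0.002] deg 0.2 shift after [-0.07  0.11  8.95]
[ 0.55693433 -0.29470978  0.24946026] [-1.79874890e+02 -2.26836808e-02  2.24392177e+01]
```

View pics/w4.png

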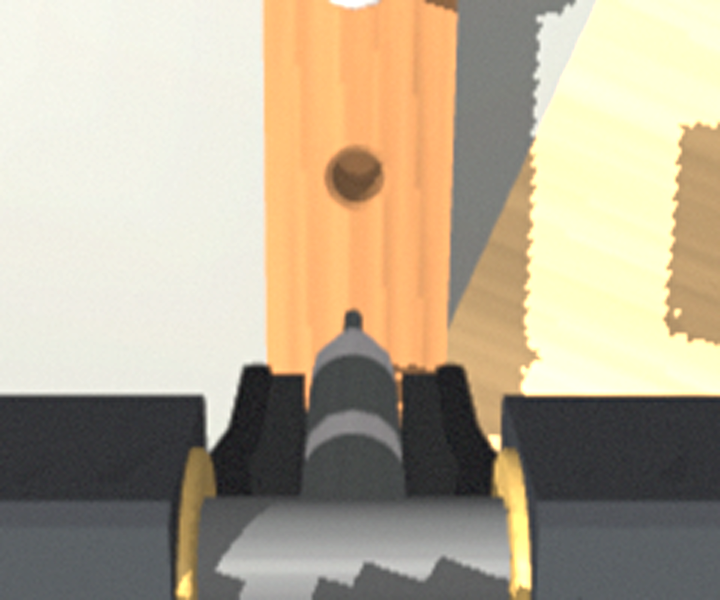

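The empty hole is at (318,208) and the punch hangs straight in the grip with its tip at (317,254). I'll go down along the axis recorded at the grasp.

Emit:
{"api": "drive_tool", "payload": {"delta_pos": [[-0.05,0.1,2],[0,0,3],[0,0,3],[0,0,1.5],[0,0,0],[0,0,0],[0,0,0]], "angular": [[-0.002,0,0.001],[0,0,0],[0,0,0],[0,0,0],[0,0,0],[0,0,0],[0,0,0]], "gripper": [0.8,0.8,0.8,0.8,0.8,0.8,0.8]}}

```text
time_s: 23.45
tool_pos: [0.5579, -0.298, 0.157]
tool_rot: [179.8, -0.1, 22.3]
force: [-0.6, -0.2, -1.2]
grip_width: 0.0136
grasp_force: 40.0
```

```bash
python3 - <<'E'
from tgt import *
go([.5567,-.296,.0807],R.from_euler('xyz',[180,0,22.3],degrees=True)); p,r,o=cur(); print(p,o['tool_rot'],o['force'])
go([.5567,-.296,.0807])
w=eyes.read_camera('wrist')
O,v=ray(w,(0,0))
import pickle
hm=proj(w,[p+np.array([0,0,.05-p[2]])])[0]; print('axis at block top proj',hm)
cv2.imwrite('pics/w5.png',np.clip(cv2.resize(w['pixels'][170:330,220:420],(750,600),interpolation=cv2.INTER_CUBIC)*1.5,0,255).astype(np.uint8)[:,:,::-1])
E
```

```text
shift cm [-0.05 -0.26  7.63]
rotvec [ 0.004 -0.002 -0.001] deg 0.3 shift after [-0.03 -0.23  7.63]
[ 0.55787013 -0.29795914  0.15704145] [ 1.79774695e+02 -1.24235132e-01  2.22522888e+01] [-0.64672574 -0.17166193 -1.15832642]
shift cm [-0.05 -0.26  7.63]
axis at block top proj [317.75601478 235.96498797]
```

View pics/w5.png

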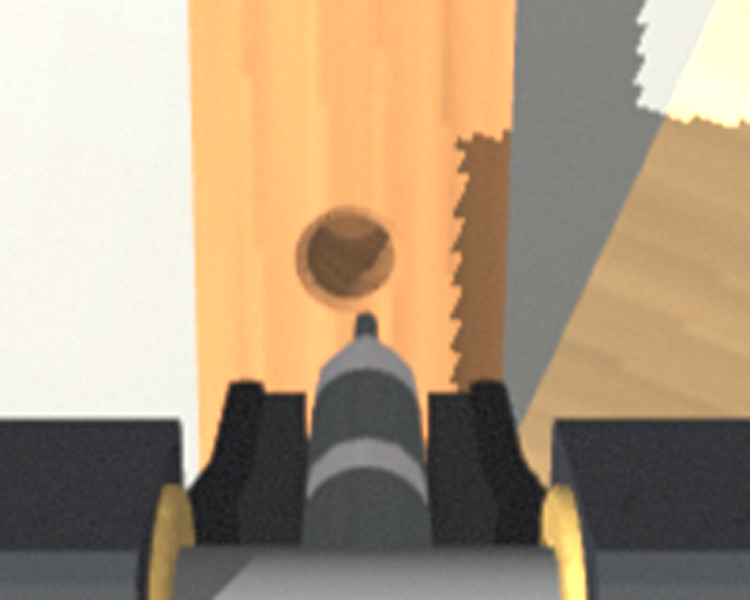

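The hole is at (312,238) and the tip at (318,255), so the tool needs to go about 3 mm to its -y. I'll correct, then average several readings.

Emit:
{"api": "drive_tool", "payload": {"delta_pos": [[-0.07,-0.27,0.5],[0,0,0.8],[0,0,0],[0,0,0],[0,0,0]], "angular": [[0.004,-0.002,0],[0,0,0],[0,0,0],[0,0,0],[0,0,0]], "gripper": [0.8,0.8,0.8,0.8,0.8]}}

```text
time_s: 24.0
tool_pos: [0.5552, -0.2955, 0.1423]
tool_rot: [-179.9, 0.1, 22.2]
force: [0.6, -0.4, -1.4]
grip_width: 0.0136
grasp_force: 40.0
```

```bash
cat > hole.py <<'E'
from tgt import *
P=[];H=[]
for i in range(6):
    w=eyes.read_camera('wrist'); p,r,o=cur(); P.append(np.r_[p,o['tool_rot'],o['force']])
    P[-1][3]%=360
    if i in (0,3,5):
        # hole: dark blob on wood near the middle
        lab=cv2.cvtColor(w['pixels'],cv2.COLOR_RGB2HSV); x0,x1,y0,y1=290,345,215,262
        g=cv2.GaussianBlur(w['pixels'],(3,3),0)[y0:y1,x0:x1].astype(int); m=((g[...,0]<115)&(g[...,0]-g[...,2]>12)).astype(np.uint8)
        nn,L,S,Ce=cv2.connectedComponentsWithStats(m); k=1+np.argmax(S[1:,4]) if nn>1 else 0
        print('hole',Ce[k]+[x0,y0],S[k]+[x0,y0,0,0,0])
P=np.array(P);print(P.mean(0).round(4),P[:,:3].std(0).round(5))
q=P.mean(0); rr=R.from_euler('xyz',q[3:6],degrees=True)
print('shift to recorded',rr.inv().apply(np.array([.5567,-.296,.0807])-q[:3])*100)
print('axis z=.05',proj(w,[np.r_[q[:2],.05]]),'1mm x,y px:',proj(w,[np.r_[q[:2],.05]+rr.apply([.001,0,0])])-proj(w,[np.r_[q[:2],.05]]))
print('tip',proj(w,[q[:3]+rr.apply([0,0,LT])]))
E
python3 hole.py
```

```text
hole [329.28195489 239.72368421] [ 306  215   39   47 1064]
hole [337.90923825 238.05186386] [330 215  15  47 617]
hole [337.92845528 238.06341463] [330 215  15  47 615]
[ 5.55200e-01 -2.95500e-01  1.42400e-01  1.80102e+02  1.01300e-01
  2.22170e+01 -5.63000e-02 -3.01000e-01 -9.17000e-01] [2.e-05 3.e-05 3.e-05]
shift to recorded [0.12600114 0.1165219  6.16786583]
axis z=.05 [[318.77838113 241.96861434]] 1mm x,y px: [[ 0.00198891 -1.52888458]]
tip [[318.58662032 252.635237  ]]
```

Emit:
{"api": "drive_tool", "payload": {"delta_pos": [[0.12,0.11,0.3],[0,0,0],[0,0,0],[0,0,0],[0,0,0],[0,0,0]], "angular": [[0,-0.002,0],[0,0,0],[0,0,0],[0,0,0],[0,0,0],[0,0,0]], "gripper": [0.8,0.8,0.8,0.8,0.8,0.8]}}

```text
time_s: 24.9
tool_pos: [0.5567, -0.2959, 0.1393]
tool_rot: [-179.9, 0.2, 22.2]
force: [-0.9, -0.1, -1.8]
grip_width: 0.0137
grasp_force: 40.0
```

```bash
sed -i 's/g\[...,0\]<115/g[...,0]<140/; s/x0,x1,y0,y1=290,345,215,262/x0,x1,y0,y1=298,334,218,262/' hole.py; python3 hole.py; python3 - <<'E'
from h import *
w=eyes.read_camera('wrist'); g=w['pixels'].astype(int)
for r in (232,240,246): print(r,g[r,294:346:2,0])
print(g[214:270:2,317,0], g[214:270:2,311,0])
E
```

```text
hole [320.28679245 242.92075472] [302 218  32  44 795]
hole [320.35271808 243.00884956] [303 218  31  44 791]
hole [320.34974747 243.03282828] [303 218  31  44 792]
[ 5.567000e-01 -2.959000e-01  1.393000e-01  1.801153e+02  2.214000e-01
  2.222140e+01 -2.145000e-01  2.942000e-01 -9.346000e-01] [1.e-05 1.e-05 1.e-05]
shift to recorded [0.02129256 0.02216215 5.85643801]
axis z=.05 [[318.7515673  243.16443027]] 1mm x,y px: [[ 0.00192612 -1.54634949]]
tip [[318.51855382 252.62713748]]
232 [184 186 188 190 191 195 197 198 174 136 127 130 135 143 150 166 178  97
  93  95  93  96  98  99  96  95]
240 [183 186 188 189 183 118  94  72  74  71  75  78  81  81  81  81  76 113
  90  84  94  97 101  99  97  92]
246 [184 185 187 189 131 119  72  74  74  76  78  75  75  73  72  82 116 125
 104  84  92  95  98 100  96  92]
[180 180 179 179 180 180 179 180 166 130 102 103  95  79  75  73  76  80
  76  71  50  49  49  92  95  98  96  68] [189 188 188 188 188 187 187 189 189 153 109  88  74  73  78  78  74  78
  77  75  81 134 144 182 163  95  95  94]
```

```bash
python3 - <<'E'
from h import *
w=eyes.read_camera('wrist'); g=w['pixels'].astype(int)
for r in (255,257,259,262,266,272,280): print(r,g[r,300:336,0])
E
```

```text
255 [188 189 189 191 190 171 144 140 141 138 128 114  98  88  68  48  48  48
  48  51  75 107 118 141 164 179 182 115  89  89  89  90  91  93  94  96]
257 [188 189 189 191 193 194 188 171 155 146 142 141 142 138  95  51  48  50
  46  48  85 157 174 179 185 187 192 182 108  93  91  91  91  91  92  96]
259 [187 188 189 190 192 194 197 200 198 186 169 155 151 142  97  65  70  77
  74  67  92 166 173 177 182 186 186 145 102  94  93  91  92  91  93  95]
262 [187 188 188 189 192 194 197 200 200 200 191 164 123  98  96  94  97  96
  96  96  94  95 109 133 163 189 181 115 104 103  92  89  92  91  94  94]
266 [186 187 189 191 192 193 175 132  97  92  93  95  96  97  96  97  99  98
  96  96  95  96  96  94  96  91  99 123 141  99  88  91  91  93  94  95]
272 [188 189 190 184 138  92  78  60  49  47  48  52  49  47  46  47  48  50
  52  49  47  49  49  50  50  49  49  59  77  91  92  90  90  91  93  95]
280 [ 38  96 177  76  44  49  48  50  49  51  50  50  49  52  48  51  48  50
  48  50  50  49  50  51  49  49  47  48  47  50  47  53  74  86  42  30]
```

Emit:
{"api": "drive_tool", "payload": {"delta_pos": [[0,-0.1,0.5],[0,0,0.8],[0,0,0.8],[0,0,0.8],[0,0,0],[0,0,0],[0,0,0]], "angular": [[0,0,0],[0,0,0],[0,0,0],[0,0,0],[0,0,0],[0,0,0],[0,0,0]], "gripper": [0.8,0.8,0.8,0.8,0.8,0.8,0.8]}}

```text
time_s: 26.0
tool_pos: [0.5563, -0.2952, 0.1105]
tool_rot: [-179.9, 0.2, 22.2]
force: [0.5, 0.7, -1.2]
grip_width: 0.014
grasp_force: 40.0
```

Emit:
{"api": "drive_tool", "payload": {"delta_pos": [[0,0,0.4],[0,0,0.4],[0,0,0.4],[0,0,0],[0,0,0]], "angular": [[0,0,0],[0,0,0],[0,0,0],[0,0,0],[0,0,0]], "gripper": [0.8,0.8,0.8,0.8,0.8]}}

```text
time_s: 26.5
tool_pos: [0.556, -0.2949, 0.098]
tool_rot: [-179.9, 0.2, 22.2]
force: [0.1, -0.4, -1.5]
grip_width: 0.0136
grasp_force: 40.0
```

Emit:
{"api": "drive_tool", "payload": {"delta_pos": [[0,0,0.3],[0,0,0.3],[0,0,0.2],[0,0,0],[0,0,0]], "angular": [[0,0,0],[0,0,0],[0,0,0],[0,0,0],[0,0,0]], "gripper": [0.8,0.8,0.8,0.8,0.8]}}

```text
time_s: 27.0
tool_pos: [0.5561, -0.2951, 0.0902]
tool_rot: [-179.9, 0.2, 22.2]
force: [0.3, -1.4, -0.9]
grip_width: 0.0137
grasp_force: 40.0
```

Emit:
{"api": "drive_tool", "payload": {"delta_pos": [[0,0,0.3],[0,0,0.2],[0,0,0.2],[0,0,0],[0,0,0]], "angular": [[0,0,0],[0,0,0],[0,0,0],[0,0,0],[0,0,0]], "gripper": [0.8,0.8,0.8,0.8,0.8]}}

```text
time_s: 27.5
tool_pos: [0.5561, -0.2951, 0.0831]
tool_rot: [-179.9, 0.2, 22.2]
force: [1.4, -1.3, -2.0]
grip_width: 0.0136
grasp_force: 40.0
```

Emit:
{"api": "drive_tool", "payload": {"delta_pos": [[0,0,0.15],[0,0,0],[0,0,0],[0,0,0],[0,0,0],[0,0,0],[0,0,0],[0,0,0],[0,0,-1],[0,0,-2],[0,0,-3],[0,0,-4],[0,0,-4],[0,0,-3],[0,0,0],[0,0,0]], "angular": [[0,0,0],[0,0,0],[0,0,0],[0,0,0],[0,0,0],[0,0,0],[0,0,0],[0,0,0],[0,0,0],[0,0,0],[0,0,0],[0,0,0],[0,0,0],[0,0,0],[0,0,0],[0,0,0]], "gripper": [0.8,0.8,3,4.5,4.5,4.5,4.5,4.5,4.5,4.5,4.5,4.5,4.5,4.5,4.5,4.5]}}

```text
time_s: 29.1
tool_pos: [0.5569, -0.2953, 0.2528]
tool_rot: [-179.9, 0.1, 22.2]
force: [0.4, 1.0, -0.6]
grip_width: 0.045
grasp_force: 0.0
```

```bash
python3 - <<'E'
from h import *
w=eyes.read_camera('wrist');s=eyes.read_camera('side');t=eyes.read_camera('top')
im=np.hstack([cv2.resize(w['pixels'][80:320,240:400],(400,600)),cv2.resize(s['pixels'][250:430,400:520],(400,600))])
cv2.imwrite('pics/f.png',im[:,:,::-1]); print(cur()[0])
for n in ['punch_mid','pin_vice_mid','scriber_mid','spool_mid','rivet_tin_mid']:
    print(n,[np.round(models.search_frame(c,n)[0]['centre'],1) if models.search_frame(c,n) else None for c in (t,s)])
E
```

```text
[ 0.55616894 -0.29446886  0.25039142]
punch_mid [None, array([467.8, 320.7])]
pin_vice_mid [None, None]
scriber_mid [None, array([275.9, 170.7])]
spool_mid [array([347.9, 208.7]), array([373.5, 264.6])]
rivet_tin_mid [None, array([267.6, 331. ])]
```

View pics/f.png

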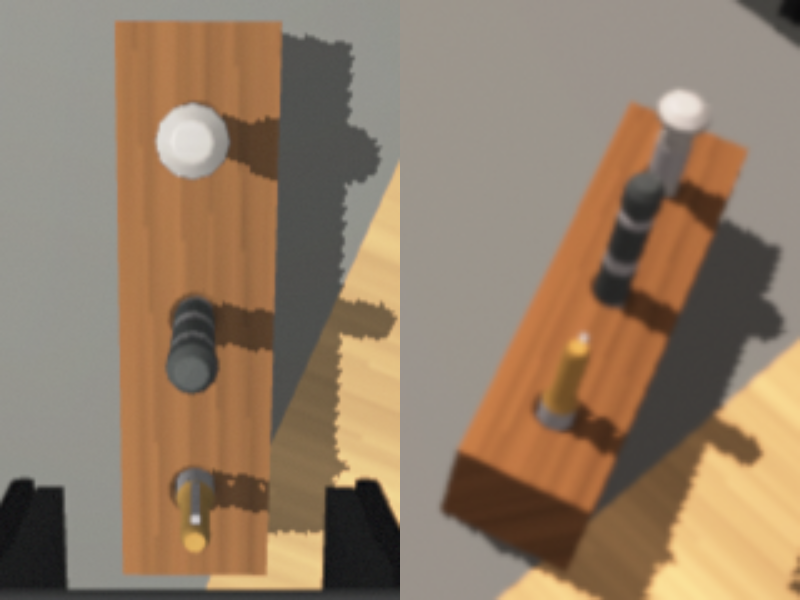

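The final picture shows the punch upright in the middle hole (wrist crop 192,345), both neighbours in place and the gripper clear. I'm handing it in.

```bash
python3 -c "
from h import *
print(env.sign_off())"
```

```text
the job is handed in; nothing more can be done
None
```

The job is handed in at about 29 s: I felt the punch drop into the slot, fired it there at about 8.8 N, and put it back upright in its hole; the spool, the rivet tin and the other tools look unmoved, but no verdict came back.

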